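Turn the row of press dies round

TASK

Move the four steel dies from the full rack to the empty rack, one die to a bay, so that their order from left to right (seen from the robot) is reversed: the leftmost die ends in the rightmost bay, the next one beside it, and so on. Leave each die standing upright on the floor of its bay, and do not let any die topple over on the way.

Things in the scene. Friction and masses are not known exactly. Their poses are not given: they have to be found in the camera images.
- dome_die: steel die, about 0.2 kg, known by its smooth round dome. Stands upright: round foot 34 mm across, 12 thick; above it a round stem 26 mm across with a hemispherical top, 59 tall in all. Grip the stem 14 to 44 mm above the underside. Origin: centre of the underside (15 mm above the bench when in a bay), z up.
- square_die: steel die, about 0.2 kg, known by its square top. Stands upright: round foot 34 mm across, 12 thick; above it a 26 x 26 mm square block, flat-topped, 48 tall in all, sides along its x and y (within 0.25 rad of the rack's at first). Grip it 14 to 46 mm above the underside. Origin: centre of the underside (15 mm above the bench when in a bay), z up.
- chisel_die: steel die, about 0.2 kg, known by its narrow flat blade. Stands upright: round foot 34 mm across, 12 thick; above it a round stem 26 mm across up to 37, then a blade 8 thick (x), 24 wide (y), 60 tall in all. Grip the stem 14 to 36 mm above the underside. Origin: centre of the underside (15 mm above the bench when in a bay), z up.
- pin_die: steel die, about 0.2 kg, known by its thin round pin. Stands upright: round foot 34 mm across, 12 thick; above it a round stem 26 mm across up to 37, then a pin 9 across, 62 tall in all. Grip the stem 14 to 36 mm above the underside. Origin: centre of the underside (15 mm above the bench when in a bay), z up.
- dome_seat: fixed dark steel bay on the full rack where the dome die stands at the start (so it still marks that place later): square, 56 mm outside, 50 inside, rim 10 high, floor 3 thick. Origin at the centre of its underside, 12 mm above the bench; axes parallel to the full rack's. The four seats look alike.
- square_seat: fixed dark steel bay on the full rack where the square die stands at the start (so it still marks that place later): square, 56 mm outside, 50 inside, rim 10 high, floor 3 thick. Origin at the centre of its underside, 12 mm above the bench; axes parallel to the full rack's. The four seats look alike.
- chisel_seat: fixed dark steel bay on the full rack where the chisel die stands at the start (so it still marks that place later): square, 56 mm outside, 50 inside, rim 10 high, floor 3 thick. Origin at the centre of its underside, 12 mm above the bench; axes parallel to the full rack's. The four seats look alike.
- pin_seat: fixed dark steel bay on the full rack where the pin die stands at the start (so it still marks that place later): square, 56 mm outside, 50 inside, rim 10 high, floor 3 thick. Origin at the centre of its underside, 12 mm above the bench; axes parallel to the full rack's. The four seats look alike.
- full_rack: rack that holds the dies at the start: wooden plank 70 (x) x 256 (y) x 12 mm, fixed; origin at the centre of its underside on the bench, y axis to the robot's left (within 0.15 rad of world y), x away from the robot. The four seats are fixed on it at y = +90, +30, -30, -90 mm (x = 0) in shuffled order. Either rack may be the nearer one.
- empty_rack: rack that is empty at the start: wooden plank 70 (x) x 256 (y) x 12 mm, fixed; origin at the centre of its underside on the bench, y axis to the robot's left (within 0.15 rad of world y), x away from the robot. Four bays like the seats (50 mm square inside; floor 15, rim top 22 mm above the bench) at y = +90, +30, -30, -90 mm, x = 0; +90 is the leftmost.
Things that resemble listed ones, but are neither listed nor needed, are in the scene too. Leave any yellow look-alike of the dome_die alone.

How it is judged:
By the outcome, as a careful person would: the job done as asked, in the order asked, and still so for the second after the job is handed in, with the robot touching nothing.
It also fails if it takes over 88 s, if anything falls off the work surface, if the arm or the gripper's body presses on something with over 40 N, if the wrist force passes 120 N, or if a joint passes its speed limit or range.

ROBOT

A 6-joint arm with a two-finger parallel gripper is mounted at the origin on the work surface. World frame = base frame: x ahead of the robot, y to its left, z up, the work surface at z = 0. Lengths are in m, angles in rad, forces in N, time in s.
With the tool pointing down it reaches from about 0.25 to 0.725 m from the base axis. Payload 4 kg.
Tool frame: the origin (TCP) lies on the centre line of the jaws, within the pads' length; the fingertips stand ahead of it and the grasp point (between the pads) lies 3 mm ahead of it (bot.tcp_to_tips is the z of the fingertips in the tool frame, in m); z points along the fingers, y is the line along which they close (so a half turn about z gives the same grasp; the last joint's range is limited). The gripper opens to 85 mm and grips with 20 to 120 N. Pads are 22 mm wide; open, the fingers measure 114 mm over their backs; the gripper's body (76 mm by 85 mm) begins 54 mm behind the grasp point. The pads swing forward as they close: fully open they stand 13 mm farther back than shut.
Start: joints at [1.142, 0.241, 0.005, 1.335, 0, 1.571], TCP at [0.208, 0.455, 0.253] pointing down, gripper open.
Joint ranges: [-2.72, 2.72], [-1.05, 1.87], [-1.09, 1.28], [-1.99, 2.15], [-1.42, 1.44], [-3.14, 3.14]. Speed limits (rad/s): [2.79, 2.79, 3.14, 3.14, 3.14, 3.14].

INTERFACE

Orientations are given as a unit quaternion [x, y, z, w].
In Python, from workcell import telemetry, camera, camera_params, ticket, boxes_of, cut_out, spot_point, bot gives the robot as it stands.
- The arm moves only by the shell command python3 -m creep 'ROWS'. ROWS is text: rows parted by semicolons, each of 5 numbers parted by spaces: the opening, from 0 (shut) to 1 (fully open), then the shift along the tool's x, y, z in units of 150 mm (1.0 is 150 mm), then the turn about the tool's z in units of 180 degrees (1.0 is 180 degrees). In form: claw x y z turn; .... A call has 1 to 12 rows; each row is the pose to reach, as a shift and turn from the pose commanded when the call began, along the tool's axes at that moment, turning the shorter way round; what a row does not reach only later rows make up. A row lasts 1/8 s, in which the tool goes at most 62.5 mm and 10.7 degrees, less where a joint would pass 70% of its speed; a pose out of reach is approached as far as the arm can. A call with a number of a shift or a turn outside -1 to 1 is refused whole. A call with a gripper value outside its range is refused whole. The fingers move at their own pace and stop on an object; the grip force is fixed at half the most. Time passes only in rows, so rows that repeat a pose let the fingers close. It gives the time, the measured TCP pose, the force, the opening and the grip force at its end, in the units of the state.
- telemetry.get_obs(): the state, without advancing time (a new reading comes with each control period).
- camera(name): name is "side" or "top" or "wrist"; returns the picture (480x640x3 uint8, red, green, blue); there is no depth.
- camera_params(name): a dict with "camera_matrix" (3x3 intrinsics, pixels), "eye" and "attitude" of the camera in the world. Camera axes: x right, y down, z forward; pixel columns grow to the right and rows downward; lengths in m; the calibration is good to about 2 mm. The wrist camera is an equidistant fisheye: a pixel r from the principal point sees the ray r / f radians off the axis. A picture is of the moment at which its call begins: read the wrist's pose just before it. camera_params takes no time and is no camera call; for the wrist camera it gives the pose at the moment of the call.
- ticket.job_done(): hands the job in; it is judged then, once.
Trained networks look in the newest picture that a camera, given by its name, has taken for a name from the list of things; names that differ only in an ending like _2 or _b are one class to them, and where a whole thing is asked for, a point or a joint stands for the part that bears it (a point fixed in the world has none). Each returns a list of dicts, best first, with "conf" (0 to 1); they miss things now and then, are a little off and sometimes report something else, mostly with a low value. They report only what shows in the picture. A call takes as long as a camera call. They do not tell look-alikes from the thing itself.
- boxes_of(thing, camera): "at" ([x, y, z] in m, in world coordinates, good to about 4 mm: the middle of the surface that is visible of it).
- cut_out(thing, camera): "pixels" (480x640 bool, what is visible of it).
- spot_point(thing, camera): "at" ([x, y, z] in m, in world coordinates, good to about 4 mm: a listed point, or the origin of a listed thing).
The state is a dict: "clock": time; "joint_pos": joint angles; "joint_vel": joint speeds; "tau": joint torques, N m; "eef_pos": TCP position; "tool_rot": TCP orientation; "ft_force": force on the tool from outside, world axes, zero at the start; "ft_torque": the same for the moment, N m; "grip_width": finger opening in m; "grasp_force": force on a finger pad.
Only numpy, scipy, OpenCV 4.12 (cv2) and the standard library are available. Lean on these libraries where they do the work, as an engineer would, in place of code of your own. Each camera call takes 0.05 s, during which the arm holds its last target. There are 200 camera calls.

## Working session

There is one attempt and no reset: what is moved stays moved. The work goes in short steps, Python scripts to look and compute and a shell command to move; the robot and the scene stay as the last step left them, time stands still between calls to the robot, and variables do not carry over. Pictures are saved under pics/ and viewed, at most 14 in all, crops included, and the job is handed in when it is done.

```bash
mkdir -p pics; ls; python3 - <<'E'
from workcell import telemetry, camera, camera_params, boxes_of, spot_point, bot
import cv2,numpy as np
np.set_printoptions(precision=4,suppress=True)
o=telemetry.get_obs();print(o['clock'],o['eef_pos'],o['tool_rot'],o['grip_width'],bot.tcp_to_tips)
for n in ['top','side']:
    im=camera(n);cv2.imwrite(f'pics/{n}0.png',im[:,:,::-1])
    p=camera_params(n);print(n,p['eye'])
    for t in ['dome_die','square_die','chisel_die','pin_die','full_rack','empty_rack','dome_seat','square_seat']:
        print(t,[(np.round(d['at'],3),round(d['conf'],2)) for d in spot_point(t,n)])
print(telemetry.get_obs()['clock'])
E
```

```text
pics
0.0 [0.2076 0.4542 0.2524] [ 0.2128  0.9771 -0.001  -0.0002] 0.08549148474920026 0.022
top [0.4071 0.004  0.7095]
dome_die [(array([0.463, 0.029, 0.014]), 0.93), (array([0.628, 0.018, 0.001]), 0.66)]
square_die [(array([ 0.487, -0.154,  0.012]), 0.58)]
chisel_die [(array([ 0.474, -0.084,  0.016]), 0.73)]
pin_die [(array([ 0.471, -0.031,  0.017]), 0.87)]
full_rack [(array([ 0.474, -0.058,  0.002]), 0.96), (array([ 0.468, -0.031,  0.013]), 0.67)]
empty_rack [(array([0.63 , 0.016, 0.   ]), 0.97)]
dome_seat [(array([0.467, 0.027, 0.012]), 0.87)]
square_seat [(array([ 0.48 , -0.151,  0.011]), 0.79)]
side [ 0.1853 -0.364   0.5253]
dome_die [(array([ 0.393,  0.103, -0.003]), 0.78), (array([0.47 , 0.032, 0.015]), 0.56)]
square_die [(array([ 0.483, -0.153,  0.017]), 0.65)]
chisel_die [(array([ 0.48 , -0.088,  0.015]), 0.91)]
pin_die [(array([ 0.471, -0.033,  0.018]), 0.72)]
full_rack [(array([ 0.471, -0.059, -0.004]), 0.61)]
empty_rack [(array([0.627, 0.009, 0.001]), 0.7), (array([ 0.475, -0.085,  0.014]), 0.28)]
dome_seat [(array([0.468, 0.027, 0.008]), 0.66)]
square_seat [(array([ 0.484, -0.153,  0.015]), 0.6)]
0.9
```

View pictures.

View pics/top0.png

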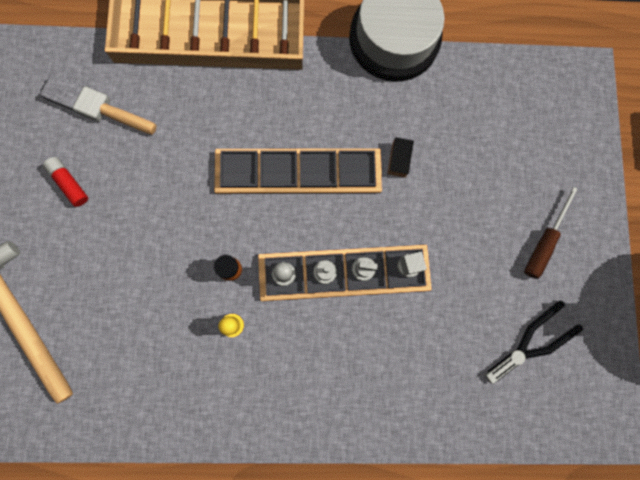

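View pics/side0.png

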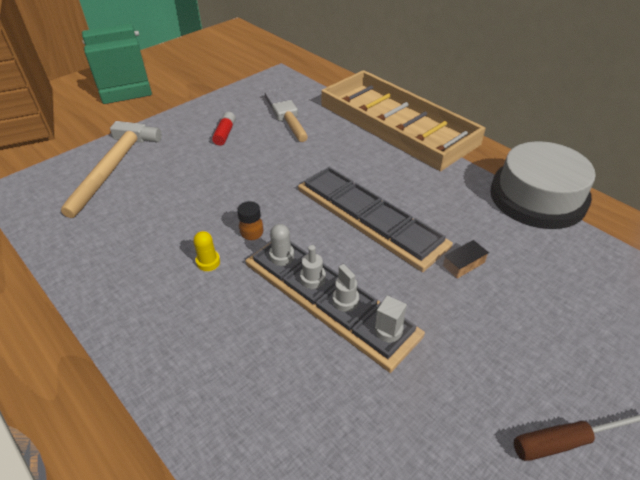

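```bash
cat > h.py <<'E'
from workcell import telemetry, camera, camera_params, boxes_of, spot_point, cut_out, bot
import cv2,numpy as np
from scipy.spatial.transform import Rotation as R
np.set_printoptions(precision=4,suppress=True)
def rot(p):
    a=np.array(p['attitude']); return a if a.shape==(3,3) else R.from_quat(a).as_matrix()
def back(n,px,z):
    p=camera_params(n);K=np.array(p['camera_matrix']);px=np.atleast_2d(px).astype(float)
    d=np.c_[px,np.ones(len(px))]@np.linalg.inv(K).T@rot(p).T
    e=np.array(p['eye']);return (e+d*((z-e[2])/d[:,2])[:,None])[:,:2]
E
python3 - <<'E'
from h import *
print(camera_params('top'))
for n in ['top','side']:
    im=camera(n)
    for t in ['full_rack','empty_rack']:
        c=cut_out(t,n)
        for d in c[:1]:
            m=d['pixels'].astype(np.uint8); ct=max(cv2.findContours(m,0,1)[0],key=cv2.contourArea)[:,0]
            w=back(n,ct,0.012); print(n,t,d['conf'],cv2.minAreaRect((w*1000).astype(np.float32)))
    for t in ['square_die','dome_die','pin_die','chisel_die']:
        c=cut_out(t,n)
        for d in c:
            m=d['pixels'].astype(np.uint8);ys,xs=np.nonzero(m);print(n,t,round(d['conf'],2),xs.min(),xs.max(),ys.min(),ys.max(),m.sum())
im=camera('top');cv2.imwrite('pics/c0.png',cv2.resize(im[135:310,205:440,::-1],None,fx=3.4,fy=3.4,interpolation=cv2.INTER_CUBIC))
E
```

```text
{'camera_matrix': array([[469.4935,   0.    , 320.6604],
       [  0.    , 469.4935, 242.705 ],
       [  0.    ,   0.    ,   1.    ]]), 'eye': array([0.4071, 0.004 , 0.7095]), 'attitude': array([ 0.7115, -0.6982,  0.0686, -0.0399])}
top full_rack 0.84 ((472.0312805175781, -59.89662170410156), (70.09508514404297, 255.54550170898438), 4.5463080406188965)
top empty_rack 0.66 ((626.8927001953125, 13.119880676269531), (73.06529235839844, 255.81753540039062), 2.6565420627593994)
top square_die 0.88 398 424 253 275 483
top dome_die 0.88 273 294 262 284 395
top dome_die 0.58 218 243 314 336 447
top pin_die 0.62 315 335 261 283 371
top chisel_die 0.58 352 376 258 280 450
side full_rack 0.58 ((467.09283447265625, -64.97142028808594), (74.88905334472656, 258.8812561035156), 5.467939853668213)
side empty_rack 0.95 ((625.02099609375, 6.871826171875), (82.78237915039062, 259.6862487792969), 2.1462645530700684)
side square_die 0.58 375 405 296 341 1093
side square_die 0.39 270 294 223 263 789
side square_die 0.18 253 307 243 279 768
side dome_die 0.95 194 220 231 270 760
side dome_die 0.6 270 294 223 264 838
side pin_die 0.61 300 325 246 287 763
side chisel_die 0.58 332 358 264 311 945
```

View pics/c0.png

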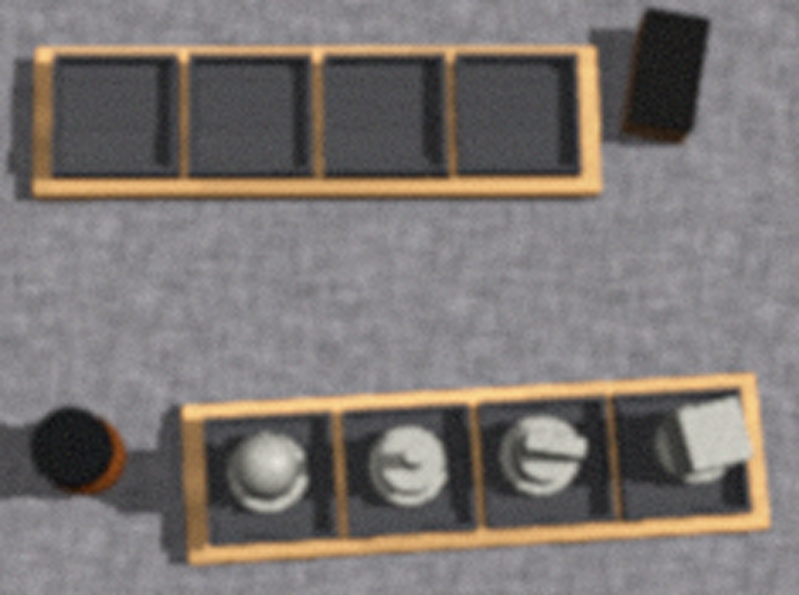

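```bash
python3 - <<'E'
from h import *
f=np.array([[283.8,273.8],[325,272.1],[364.1,268.8],[407.9,265.9]])
print(back('top',f,.027))
c=np.array([[680,412],[738,397],[752,460],[693,475]])/3.4+[205,135]
w=back('top',c,.063);print(w,w.mean(0),np.degrees(np.arctan2(*(w[1]-w[0])[::-1])),np.degrees(np.arctan2(*(w[2]-w[1])[::-1])))
for t in ['dome_die','pin_die','chisel_die','square_die']:print(t,[np.array(d['at']) for n in('top','side') for d in spot_point(t,n)])
for cn,th in (((.472,-.060),4.55),((.6285,.0131),2.66)):
    a=np.radians(th);print([np.round(np.array(cn)+y*np.array([-np.sin(a),np.cos(a)]),4) for y in(.09,.03,-.03,-.09)])
q=R.from_quat(telemetry.get_obs()['tool_rot']).as_matrix();p=telemetry.get_obs()['eef_pos'];print(q,p)
for t in [(.467,.03,.15),(.467,.03,.05)]: print(q.T@(np.array(t)-p)/.15)
E
```

```text
[[ 0.4662  0.0299]
 [ 0.4698 -0.03  ]
 [ 0.4758 -0.0873]
 [ 0.4814 -0.1521]]
[[ 0.491  -0.1399]
 [ 0.4978 -0.1642]
 [ 0.4718 -0.1695]
 [ 0.4652 -0.145 ]] [ 0.4815 -0.1546] -74.42865344143136 -168.37280984839305
dome_die [array([0.4655, 0.0309, 0.0139]), array([0.3895, 0.109 , 0.0004]), array([0.6272, 0.0128, 0.0008]), array([0.4664, 0.0279, 0.0149]), array([0.3881, 0.1004, 0.0015]), array([0.4695, 0.0331, 0.0135])]
pin_die [array([ 0.471 , -0.0315,  0.014 ]), array([ 0.4674, -0.0339,  0.014 ])]
chisel_die [array([ 0.4733, -0.0896,  0.0159]), array([ 0.4782, -0.0845,  0.0132]), array([ 0.4824, -0.1495,  0.0149])]
square_die [array([ 0.4827, -0.1593,  0.0111]), array([ 0.4829, -0.1561,  0.0161]), array([ 0.4633, -0.0344,  0.0117])]
[array([0.4649, 0.0297]), array([ 0.4696, -0.0301]), array([ 0.4744, -0.0899]), array([ 0.4791, -0.1497])]
[array([0.6243, 0.103 ]), array([0.6271, 0.0431]), array([ 0.6299, -0.0169]), array([ 0.6327, -0.0768])]
[[-0.9095  0.4158 -0.    ]
 [ 0.4158  0.9095  0.    ]
 [ 0.      0.     -1.    ]] [0.2079 0.4547 0.2533]
[-2.7484 -1.857   0.6887]
[-2.7484 -1.8571  1.3553]
```

```bash
cat > d.py <<'E'
import sys
from h import *
v=list(map(float,sys.argv[1:]));o=telemetry.get_obs();M=R.from_quat(o['tool_rot']).as_matrix();p=np.array(o['eef_pos'])
yaw=np.degrees(np.arctan2(M[1,1],M[0,1]))
print('t',round(o['clock'],2),'pos',p,'yaw',round(yaw,2),'w',round(o['grip_width'],4),'F',np.array(o['ft_force']),'g',round(o['grasp_force'],1))
for i in range(0,len(v),4):
    dy=(yaw-v[i+3]+90)%180-90
    print(v[i:i+4],'->',M.T@(np.array(v[i:i+3])-p)/.15,'turn',round(dy/180,4))
E
python3 -m creep '1 -0.5 -0.34 0 0.06; 1 -1 -0.676 0 0.11; 1 -1 -0.676 0 0.11; 1 -1 -0.676 0 0.11'; python3 d.py .466 .030 .13 4.5
```

```text
clock: 2.55
eef_pos: [0.3036, 0.2974, 0.2536]
tool_rot: [0.381, 0.925, -0.0, 0.0]
ft_force: [-0.3, 0.2, -0.4]
grip_width: 0.0855
grasp_force: 0.0
t 2.55 pos [0.3036 0.2974 0.2536] yaw 45.26 w 0.0855 F [-0.3491  0.1972 -0.357 ] g 0.0
[0.466, 0.03, 0.13, 4.5] -> [-2.0234 -0.5039  0.8249] turn 0.2264
```

```bash
python3 -m creep '1 -0.4 -0.1 0 0.05; 1 -0.8 -0.2 0.1 0.1; 1 -1 -0.25 0.2 0.13; 1 -1 -0.25 0.2 0.13; 1 -1 -0.25 0.2 0.13'|head -2; python3 d.py .466 .030 .13 4.5
```

```text
clock: 3.18
eef_pos: [0.3831, 0.1694, 0.2236]
t 3.17 pos [0.3831 0.1694 0.2236] yaw 22.32 w 0.0855 F [ 0.2454  0.8102 -0.1852] g 0.0
[0.466, 0.03, 0.13, 4.5] -> [-1.0703  0.1583  0.6231] turn 0.099
```

```bash
python3 -m creep '1 -0.4 0.06 0.1 0.04; 1 -0.8 0.12 0.3 0.08; 1 -1 0.158 0.5 0.099; 1 -1 0.158 0.62 0.099; 1 -1 0.158 0.62 0.099; 1 -1 0.158 0.62 0.099'|head -2; python3 d.py .466 .030 .13 4.5 .466 .030 .050 4.5
```

```text
clock: 3.92
eef_pos: [0.4624, 0.0399, 0.1313]
t 3.92 pos [0.4624 0.0399 0.1313] yaw 4.56 w 0.085 F [ 0.4515 -1.4834 -0.6475] g 0.0
[0.466, 0.03, 0.13, 4.5] -> [-0.0676  0.0185  0.009 ] turn 0.0003
[0.466, 0.03, 0.05, 4.5] -> [-0.0678  0.0177  0.5423] turn 0.0003
```

```bash
python3 -m creep '1 -0.068 0.018 0.05 0; 1 -0.068 0.018 0.25 0; 1 -0.068 0.018 0.45 0; 1 -0.068 0.018 0.54 0; 1 -0.068 0.018 0.54 0; 0 -0.068 0.018 0.54 0; 0 -0.068 0.018 0.54 0; 0 -0.068 0.018 0.54 0; 0 -0.068 0.018 0.54 0; 0 -0.068 0.018 0.54 0; 0 -0.068 0.018 0.54 0; 0 -0.068 0.018 0.54 0'; python3 d.py .466 .030 .13 4.5
```

```text
clock: 5.42
eef_pos: [0.4661, 0.0286, 0.0502]
tool_rot: [0.679, 0.734, 0.001, 0.001]
ft_force: [-0.9, -0.4, 6.6]
grip_width: 0.0246
grasp_force: 58.8
t 5.42 pos [0.4661 0.0286 0.0502] yaw 4.41 w 0.0246 F [-0.9353 -0.3947  6.6443] g 58.8
[0.466, 0.03, 0.13, 4.5] -> [ 0.009   0.0008 -0.5323] turn -0.0005
```

```bash
python3 -m creep '0 0 0 -0.1 0; 0 0 0 -0.3 0; 0 0 0 -0.55 0; 0 0 0 -0.7 0; 0 0 0 -0.7 0; 0 0 0 -0.7 0'|tail -2; python3 d.py .6327 -.078 .15 2.7 .6327 -.078 .051 2.7
```

```text
grip_width: 0.0249
grasp_force: 59.0
t 6.17 pos [0.4643 0.0286 0.153 ] yaw 4.41 w 0.0249 F [ 0.4161  0.001  -1.8214] g 59.0
[0.6327, -0.078, 0.15, 2.7] -> [-0.7946  1.0647  0.0172] turn 0.0095
[0.6327, -0.078, 0.051, 2.7] -> [-0.7947  1.0663  0.6772] turn 0.0095
```

```bash
python3 -m creep '0 -0.15 0.2 0 0; 0 -0.4 0.5 0 0.005; 0 -0.65 0.8 0 0.01; 0 -0.77 0.95 0 0.01; 0 -0.79 1 0 0.01; 0 -0.79 1 0 0.01; 0 -0.79 1 0 0.01'|tail -2; python3 d.py .6327 -.078 .15 2.7 .6327 -.078 .051 2.7
```

```text
grip_width: 0.025
grasp_force: 59.4
t 7.05 pos [ 0.6227 -0.077   0.1537] yaw 2.67 w 0.025 F [-0.3167  0.5225 -2.3413] g 59.4
[0.6327, -0.078, 0.15, 2.7] -> [-0.0095  0.0664  0.0245] turn -0.0002
[0.6327, -0.078, 0.051, 2.7] -> [-0.0099  0.0678  0.6845] turn -0.0002
```

```bash
python3 - <<'E'
from h import *
p=camera_params('wrist');print(p)
im=camera('wrist');cv2.imwrite('pics/w0.png',im[:,:,::-1])
E
```

```text
{'camera_matrix': array([[371.6483,   0.    , 322.132 ],
       [  0.    , 371.6483, 243.9783],
       [  0.    ,   0.    ,   1.    ]]), 'eye': array([ 0.6194, -0.0086,  0.2734]), 'attitude': array([0.9906, 0.0233, 0.0025, 0.1348])}
```

View pics/w0.png

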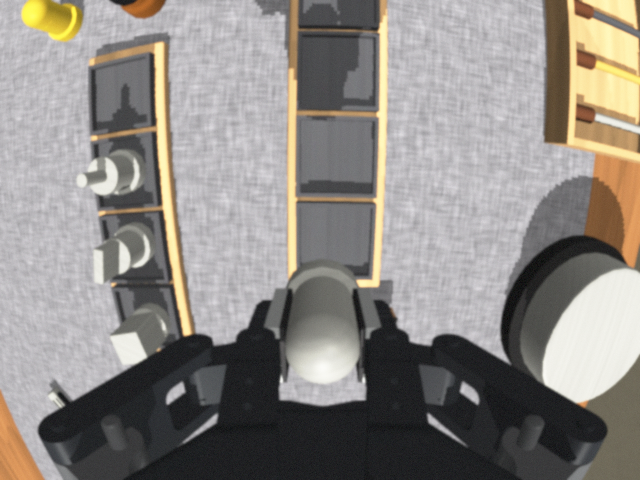

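```bash
cat >> h.py <<'E'
def fback(px,z,p=None):
    p=p or camera_params('wrist');K=np.array(p['camera_matrix']);d=(np.atleast_2d(px)-K[:2,2])/K[0,0];r=np.linalg.norm(d,axis=1)
    v=np.c_[d/r[:,None]*np.sin(r)[:,None],np.cos(r)]@rot(p).T;e=np.array(p['eye']);return (e+v*((z-e[2])/v[:,2])[:,None])[:,:2]
E
python3 - <<'E'
from h import *
print(fback([[337,156.5],[338,70],[336,240]],.022), fback([[322,272],],.105))
E
```

```text
[[ 0.6298 -0.017 ]
 [ 0.6276  0.0423]
 [ 0.6323 -0.075 ]] [[ 0.6222 -0.0694]]
```

```bash
python3 -m creep '0 -0.01 0.066 0.02 0; 0 -0.01 0.066 0.1 0; 0 -0.01 0.066 0.3 0; 0 -0.01 0.066 0.5 0; 0 -0.01 0.066 0.62 0; 0 -0.01 0.066 0.62 0; 0 -0.01 0.066 0.62 0'|tail -2; python3 d.py .6327 -.078 .051 2.7
```

```text
grip_width: 0.0249
grasp_force: 59.4
t 7.97 pos [ 0.6348 -0.0792  0.0623] yaw 2.61 w 0.0249 F [ 0.6129 -0.1511 -1.3311] g 59.4
[0.6327, -0.078, 0.051, 2.7] -> [ 0.0084 -0.0138  0.0754] turn -0.0005
```

```bash
python3 -m creep '0 0.006 -0.01 0.04 0; 0 0.006 -0.01 0.07 0; 0 0.006 -0.01 0.075 0; 0 0.006 -0.01 0.075 0; 0.4 0.006 -0.01 0.075 0; 0.7 0.006 -0.01 0.075 0;0.7 0.006 -0.01 0.075 0;0.7 0.006 -0.01 0.075 0'|tail -3;python3 d.py .6327 -.078 .051 2.7
```

```text
ft_force: [-0.9, 0.5, -0.1]
grip_width: 0.0595
grasp_force: 0.0
t 8.97 pos [ 0.6325 -0.0782  0.0501] yaw 2.61 w 0.0595 F [-0.9163  0.4644 -0.1077] g 0.0
[0.6327, -0.078, 0.051, 2.7] -> [ 0.0016  0.0015 -0.0057] turn -0.0005
```

```bash
python3 -m creep '0.7 0 0 -0.1 0; 0.7 0 0 -0.3 0; 0.7 0 0 -0.55 0; 0.7 0 0 -0.65 0; 0.7 0 0 -0.65 0'|tail -2; python3 d.py .470 -.031 .14 4.5 .470 -.031 .05 4.5
```

```text
grip_width: 0.0601
grasp_force: 0.0
t 9.6 pos [ 0.6334 -0.0783  0.1493] yaw 2.61 w 0.0601 F [-0.1703  0.3168 -0.6207] g 0.0
[0.47, -0.031, 0.14, 4.5] -> [ 0.3649 -1.0738  0.0578] turn -0.0105
[0.47, -0.031, 0.05, 4.5] -> [ 0.3652 -1.0758  0.6578] turn -0.0105
```

```bash
python3 -m creep '0.85 0.07 -0.2 0 0; 0.85 0.2 -0.55 0 -0.005; 0.85 0.32 -0.9 0 -0.01; 0.85 0.365 -1 0 -0.01; 0.85 0.365 -1 0 -0.01;0.85 0.365 -1 0 -0.01'|tail -2; python3 d.py .470 -.031 .14 4.5 .470 -.031 .05 4.5; python3 - <<'E'
from h import *
for n in ('top','side'):
    camera(n);print([(np.array(d['at']),round(d['conf'],2)) for d in spot_point('dome_die',n)],[(np.array(d['at']),round(d['conf'],2)) for d in spot_point('pin_die',n)])
E
```

```text
grip_width: 0.0726
grasp_force: 0.0
t 10.35 pos [ 0.4809 -0.0306  0.1471] yaw 4.41 w 0.0726 F [ 0.1458 -0.1716  0.0632] g 0.0
[0.47, -0.031, 0.14, 4.5] -> [ 0.0027 -0.0725  0.0473] turn -0.0005
[0.47, -0.031, 0.05, 4.5] -> [ 0.0028 -0.0726  0.6473] turn -0.0005
[(array([ 0.3907,  0.1059, -0.0012]), 0.6)] []
[(array([ 0.6361, -0.0733,  0.016 ]), 0.84), (array([ 0.3908,  0.1033, -0.0021]), 0.56)] []
```

Dome is standing in the rightmost bay. Grasp the pin die.

```bash
python3 -m creep '0.85 0 -0.073 0.05 0; 0.85 0 -0.073 0.25 0; 0.85 0 -0.073 0.45 0; 0.85 0 -0.073 0.6 0; 0.85 0 -0.073 0.645 0; 0.85 0 -0.073 0.645 0; 0 0 -0.073 0.645 0; 0 0 -0.073 0.645 0; 0 0 -0.073 0.645 0; 0 0 -0.073 0.645 0; 0 0 -0.073 0.645 0; 0 0 -0.073 0.645 0'|tail -3; python3 d.py .47 -.031 .05 4.5
```

```text
ft_force: [-0.6, 0.9, 6.2]
grip_width: 0.0239
grasp_force: 58.7
t 12.15 pos [ 0.47   -0.0313  0.0519] yaw 4.41 w 0.0239 F [-0.5635  0.8956  6.2183] g 58.7
[0.47, -0.031, 0.05, 4.5] -> [0.0018 0.     0.0125] turn -0.0005
```

```bash
python3 -m creep '0 0 0 -0.1 0; 0 0 0 -0.3 0; 0 0 0 -0.55 0; 0 0 0 -0.7 0; 0 0 0 -0.7 0; 0 0 0 -0.7 0'|tail -2; python3 d.py .6299 -.0169 .15 2.7 .6299 -.0169 .051 2.7
```

```text
grip_width: 0.0241
grasp_force: 59.1
t 12.9 pos [ 0.4682 -0.0311  0.1546] yaw 4.41 w 0.0241 F [ 0.6124  0.0917 -2.6385] g 59.1
[0.6299, -0.0169, 0.15, 2.7] -> [0.0117 1.082  0.0285] turn 0.0095
[0.6299, -0.0169, 0.051, 2.7] -> [0.0115 1.0833 0.6885] turn 0.0095
```

```bash
python3 -m creep '0 0 0.2 0 0; 0 0 0.5 0 0.005; 0 0.01 0.8 0 0.01; 0 0.01 0.95 0 0.01; 0 0.01 1 0 0.01; 0 0.01 1 0 0.01; 0 0.01 1 0 0.01'|tail -2; python3 d.py .6299 -.0169 .0515 2.7
```

```text
grip_width: 0.0245
grasp_force: 59.4
t 13.78 pos [ 0.6173 -0.0183  0.1553] yaw 2.6 w 0.0245 F [-0.9012 -0.1308 -2.1341] g 59.4
[0.6299, -0.0169, 0.0515, 2.7] -> [0.0053 0.0859 0.6919] turn -0.0005
```

```bash
python3 -m creep '0 0.005 0.085 0.02 0; 0 0.005 0.085 0.1 0; 0 0.005 0.085 0.3 0; 0 0.005 0.085 0.5 0; 0 0.005 0.085 0.62 0; 0 0.005 0.085 0.62 0; 0 0.005 0.085 0.62 0'|tail -2; python3 d.py .6299 -.0169 .0515 2.7
```

```text
grip_width: 0.0241
grasp_force: 59.4
t 14.65 pos [ 0.6317 -0.0169  0.0633] yaw 2.61 w 0.0241 F [ 0.7772  0.5757 -0.8453] g 59.4
[0.6299, -0.0169, 0.0515, 2.7] -> [ 0.0003 -0.0119  0.0785] turn -0.0005
```

```bash
python3 -m creep '0 0 -0.008 0.04 0; 0 0 -0.008 0.07 0; 0 0 -0.008 0.077 0; 0 0 -0.008 0.077 0; 0.4 0 -0.008 0.077 0; 0.7 0 -0.008 0.077 0;0.7 0 -0.008 0.077 0;0.7 0 -0.008 0.077 0'|tail -3;python3 d.py
```

```text
ft_force: [-0.3, -1.0, 0.2]
grip_width: 0.0597
grasp_force: 0.0
t 15.65 pos [ 0.6301 -0.0169  0.0512] yaw 2.61 w 0.0597 F [-0.2529 -1.0188  0.1687] g 0.0
```

```bash
python3 -m creep '0.7 0 0 -0.1 0; 0.7 0 0 -0.3 0; 0.7 0 0 -0.55 0; 0.7 0 0 -0.65 0; 0.7 0 0 -0.65 0'|tail -2; python3 d.py .476 -.088 .14 4.5 .476 -.088 .05 4.5
```

```text
grip_width: 0.0597
grasp_force: 0.0
t 16.27 pos [ 0.631  -0.0169  0.1504] yaw 2.61 w 0.0597 F [ 0.0369  0.5395 -0.7987] g 0.0
[0.476, -0.088, 0.14, 4.5] -> [-0.4263 -1.0543  0.066 ] turn -0.0105
[0.476, -0.088, 0.05, 4.5] -> [-0.4261 -1.0563  0.666 ] turn -0.0105
```

```bash
python3 -m creep '0.85 -0.08 -0.2 0 0; 0.85 -0.22 -0.55 0 -0.005; 0.85 -0.37 -0.9 0 -0.01; 0.85 -0.426 -1 0 -0.01; 0.85 -0.426 -1 0 -0.01;0.85 -0.426 -1 0 -0.01'|tail -2; python3 d.py .476 -.088 .05 4.5; python3 - <<'E'
from h import *
for n in ('top','side'):
    camera(n);print([(np.array(d['at']),round(d['conf'],2)) for d in spot_point('pin_die',n)],[(np.array(d['at']),round(d['conf'],2)) for d in spot_point('chisel_die',n)])
E
```

```text
grip_width: 0.0726
grasp_force: 0.0
t 17.02 pos [ 0.4847 -0.0873  0.1486] yaw 4.44 w 0.0726 F [ 0.281  -0.439  -0.1311] g 0.0
[0.476, -0.088, 0.05, 4.5] -> [-0.0002 -0.0588  0.6574] turn -0.0003
[(array([ 0.6304, -0.0172,  0.0168]), 0.98)] [(array([ 0.479 , -0.0853,  0.0164]), 0.77)]
[(array([ 0.6281, -0.0164,  0.0147]), 0.71)] []
```

```bash
python3 -m creep '0.85 0 -0.055 0.05 0; 0.85 0 -0.055 0.25 0; 0.85 0 -0.055 0.45 0; 0.85 0 -0.055 0.6 0; 0.85 0 -0.055 0.655 0; 0.85 0 -0.055 0.655 0; 0 0 -0.055 0.655 0; 0 0 -0.055 0.655 0; 0 0 -0.055 0.655 0; 0 0 -0.055 0.655 0; 0 0 -0.055 0.655 0; 0 0 -0.055 0.655 0'|tail -3; python3 d.py .476 -.088 .05 4.5
```

```text
ft_force: [-0.6, 0.4, 5.9]
grip_width: 0.0239
grasp_force: 58.7
t 18.82 pos [ 0.4759 -0.0884  0.0516] yaw 4.42 w 0.0239 F [-0.5554  0.4043  5.9408] g 58.7
[0.476, -0.088, 0.05, 4.5] -> [0.0023 0.0011 0.0108] turn -0.0005
```

```bash
python3 -m creep '0 0 0 -0.1 0; 0 0 0 -0.3 0; 0 0 0 -0.55 0; 0 0 0 -0.7 0; 0 0 0 -0.7 0; 0 0 0 -0.7 0'|tail -2; python3 d.py .6271 .0431 .15 2.7 .6271 .0431 .051 2.7
```

```text
grip_width: 0.0243
grasp_force: 59.1
t 19.57 pos [ 0.4741 -0.088   0.1547] yaw 4.41 w 0.0243 F [-0.5056  0.1426 -2.2411] g 59.1
[0.6271, 0.0431, 0.15, 2.7] -> [0.7932 1.0841 0.0298] turn 0.0095
[0.6271, 0.0431, 0.051, 2.7] -> [0.7929 1.0852 0.6898] turn 0.0095
```

```bash
python3 -m creep '0 0.15 0.2 0 0; 0 0.4 0.5 0 0.005; 0 0.65 0.8 0 0.01; 0 0.77 0.95 0 0.01; 0 0.79 1 0 0.01; 0 0.79 1 0 0.01; 0 0.79 1 0 0.01'|tail -2; python3 d.py .6271 .0431 .0515 2.7
```

```text
grip_width: 0.0243
grasp_force: 59.4
t 20.45 pos [0.6142 0.0404 0.1549] yaw 2.53 w 0.0243 F [ 0.4031 -0.0159 -1.4221] g 59.4
[0.6271, 0.0431, 0.0515, 2.7] -> [0.0145 0.0882 0.6892] turn -0.0009
```

```bash
python3 -m creep '0 0.014 0.08 0.02 0; 0 0.014 0.08 0.1 0; 0 0.014 0.08 0.3 0; 0 0.014 0.08 0.5 0; 0 0.014 0.08 0.62 0; 0 0.014 0.08 0.62 0; 0 0.014 0.08 0.62 0'|tail -2; python3 d.py .6271 .0431 .0515 2.7
```

```text
grip_width: 0.0238
grasp_force: 59.4
t 21.32 pos [0.6277 0.044  0.063 ] yaw 2.6 w 0.0238 F [ 0.1726  0.086  -1.6105] g 59.4
[0.6271, 0.0431, 0.0515, 2.7] -> [-0.006  -0.0041  0.0765] turn -0.0005
```

```bash
python3 -m creep '0 -0.005 0 0.04 0; 0 -0.005 0 0.07 0; 0 -0.005 0 0.075 0; 0 -0.005 0 0.075 0; 0.4 -0.005 0 0.075 0; 0.7 -0.005 0 0.075 0;0.7 -0.005 0 0.075 0;0.7 -0.005 0 0.075 0'|tail -3;python3 d.py
```

```text
ft_force: [1.5, 0.1, -1.3]
grip_width: 0.0597
grasp_force: 0.0
t 22.32 pos [0.6273 0.0434 0.0513] yaw 2.61 w 0.0597 F [ 1.4951  0.0954 -1.2736] g 0.0
```

```bash
python3 -m creep '0.7 0 0 -0.1 0; 0.7 0 0 -0.3 0; 0.7 0 0 -0.55 0; 0.7 0 0 -0.65 0; 0.7 0 0 -0.65 0'|tail -2; python3 d.py .482 -.154 .14 13.5
```

```text
grip_width: 0.0599
grasp_force: 0.0
t 22.95 pos [0.6282 0.0434 0.1504] yaw 2.61 w 0.0599 F [ 0.0442  0.7426 -0.5217] g 0.0
[0.482, -0.154, 0.14, 13.5] -> [-1.2705 -1.0341  0.0658] turn -0.0605
```

```bash
python3 -m creep '0.85 -0.2 -0.16 0 -0.01; 0.85 -0.5 -0.4 0 -0.02; 0.85 -0.8 -0.65 0 -0.04; 0.85 -1 -0.81 0 -0.05;0.85 -1 -0.81 0 -0.06;0.85 -1 -0.81 0 -0.06'|tail -2; python3 d.py .482 -.154 .14 13.5; python3 - <<'E'
from h import *
im=camera('wrist');p=camera_params('wrist');cv2.imwrite('pics/w1.png',im[:,:,::-1]);print(p)
E
```

```text
grip_width: 0.0724
grasp_force: 0.0
t 23.7 pos [ 0.5126 -0.1117  0.1478] yaw 13.39 w 0.0724 F [-0.097   0.7538 -0.2226] g 0.0
[0.482, -0.154, 0.14, 13.5] -> [-0.2272 -0.2636  0.0522] turn -0.0006
{'camera_matrix': array([[371.6483,   0.    , 322.132 ],
       [  0.    , 371.6483, 243.9783],
       [  0.    ,   0.    ,   1.    ]]), 'eye': array([ 0.4969, -0.0447,  0.2677]), 'attitude': array([0.9841, 0.1161, 0.0159, 0.1339])}
```

View pics/w1.png

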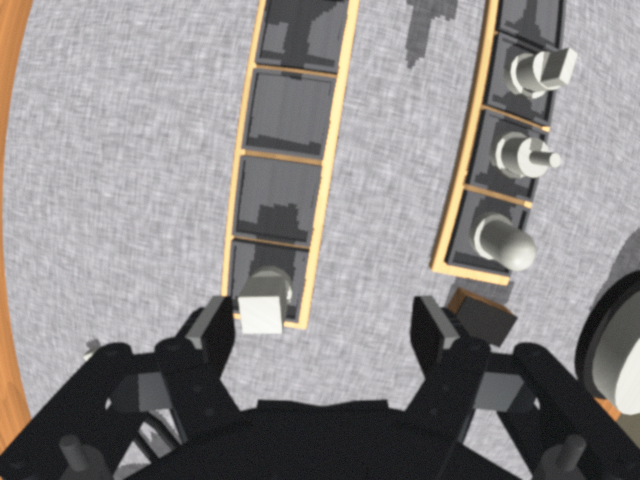

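```bash
python3 - <<'E'
from h import *
w=fback([[240,297],[280,294],[283,332],[242,335]],.063);print(w,w.mean(0));e=np.roll(w,-1,0)-w;print(np.degrees(np.arctan2(e[:,1],e[:,0]))%90,np.linalg.norm(e,axis=1))
E
```

```text
[[ 0.4693 -0.1442]
 [ 0.4929 -0.1361]
 [ 0.4997 -0.1613]
 [ 0.4745 -0.1703]] [ 0.4841 -0.1529]
[18.9747 15.1171 19.8351 11.2843] [0.0249 0.0261 0.0267 0.0267]
```

```bash
python3 -m creep '0.85 -0.1 -0.1 0 -0.009; 0.85 -0.22 -0.24 0 -0.009; 0.85 -0.222 -0.26 0.05 -0.009;0.85 -0.222 -0.26 0.05 -0.009'|tail -2; python3 d.py .482 -.1535 .0505 15
```

```text
grip_width: 0.0724
grasp_force: 0.0
t 24.25 pos [ 0.4825 -0.1524  0.1402] yaw 15.09 w 0.0724 F [0.345  0.3459 0.1023] g 0.0
[0.482, -0.1535, 0.0505, 15.0] -> [-0.0072 -0.0044  0.5983] turn 0.0005
```

```bash
python3 -m creep '0.85 -0.007 -0.002 0.1 0; 0.85 -0.007 -0.002 0.3 0; 0.85 -0.007 -0.002 0.5 0; 0.85 -0.007 -0.002 0.6 0; 0.85 -0.007 -0.002 0.6 0; 0 -0.007 -0.002 0.6 0; 0 -0.007 -0.002 0.6 0; 0 -0.007 -0.002 0.6 0; 0 -0.007 -0.002 0.6 0; 0 -0.007 -0.002 0.6 0; 0 -0.007 -0.002 0.6 0'|tail -3; python3 d.py .482 -.1535 .05 15
```

```text
ft_force: [0.5, -0.1, 6.4]
grip_width: 0.025
grasp_force: 59.9
t 25.62 pos [ 0.4835 -0.1549  0.0524] yaw 15.02 w 0.025 F [ 0.5212 -0.1369  6.3852] g 59.9
[0.482, -0.1535, 0.05, 15.0] -> [ 0.0116 -0.0073  0.0162] turn 0.0001
```

```bash
python3 -m creep '0 0 0 -0.1 0; 0 0 0 -0.3 0; 0 0 0 -0.55 0; 0 0 0 -0.7 0; 0 0 0 -0.7 0; 0 0 0 -0.7 0'|tail -2; python3 d.py .6243 .103 .0515 2.7
```

```text
grip_width: 0.0249
grasp_force: 59.1
t 26.38 pos [ 0.4817 -0.1543  0.1554] yaw 15.03 w 0.0249 F [-0.7026 -0.0959 -2.3263] g 59.1
[0.6243, 0.103, 0.0515, 2.7] -> [1.4091 1.3641 0.6918] turn 0.0685
```

```bash
python3 -m creep '0 0.15 0.15 0 0.01; 0 0.4 0.39 0 0.03; 0 0.65 0.63 0 0.05; 0 0.9 0.87 0 0.068; 0 0.95 0.92 0 0.068; 0 0.95 0.92 0 0.068'|tail -2; python3 d.py .6243 .102 .0515 2.7
```

```text
grip_width: 0.0251
grasp_force: 59.4
t 27.12 pos [0.5779 0.0193 0.1544] yaw 2.89 w 0.0251 F [-0.5169  0.1993 -2.194 ] g 59.4
[0.6243, 0.102, 0.0515, 2.7] -> [0.5351 0.3393 0.6848] turn 0.0011
```

```bash
python3 -m creep '0 0.2 0.12 0 0.001; 0 0.4 0.25 0 0.001; 0 0.52 0.32 0 0.001; 0 0.533 0.335 0 0.001; 0 0.533 0.335 0.1 0.001; 0 0.533 0.335 0.3 0.001; 0 0.533 0.335 0.5 0.001; 0 0.533 0.335 0.61 0.001; 0 0.533 0.335 0.61 0.001;0 0.533 0.335 0.61 0.001'|tail -2; python3 d.py .6243 .102 .0515 2.7
```

```text
grip_width: 0.0254
grasp_force: 59.5
t 28.38 pos [0.6259 0.1009 0.0658] yaw 2.58 w 0.0254 F [ 0.0947  0.0144 -1.6171] g 59.5
[0.6243, 0.102, 0.0515, 2.7] -> [ 0.0077 -0.0104  0.0953] turn -0.0006
```

```bash
python3 -m creep '0 0.006 -0.008 0.04 0; 0 0.006 -0.008 0.08 0; 0 0.006 -0.008 0.091 0; 0 0.006 -0.008 0.091 0; 0.4 0.006 -0.008 0.091 0; 0.7 0.006 -0.008 0.091 0;0.7 0.006 -0.008 0.091 0;0.7 0.006 -0.008 0.091 0'|tail -3;python3 d.py
```

```text
ft_force: [-0.5, -0.5, -0.7]
grip_width: 0.0598
grasp_force: 0.0
t 29.38 pos [0.6239 0.102  0.0509] yaw 2.61 w 0.0598 F [-0.4758 -0.4555 -0.675 ] g 0.0
```

```bash
python3 -m creep '0.7 0 0 -0.1 0; 0.7 0 0 -0.3 0; 0.7 0 0 -0.55 0; 0.7 0 0 -0.75 0; 0.7 0.3 -0.3 -0.75 0; 0.7 0.6 -0.7 -0.75 0; 0.7 0.7 -1 -0.75 0; 0.7 0.7 -1 -0.75 0; 0.7 0.7 -1 -0.75 0'|tail -2; python3 - <<'E'
from h import *
for n in ('top','side'):
    im=camera(n)
    for t in ('square_die','chisel_die','pin_die','dome_die'):print(n,t,[(np.array(d['at']),round(d['conf'],2)) for d in spot_point(t,n)])
    cv2.imwrite(f'pics/{n}9.png',im[:,:,::-1])
E
```

```text
grip_width: 0.0599
grasp_force: 0.0
top square_die [(array([0.6253, 0.0997, 0.0109]), 0.77)]
top chisel_die [(array([0.6242, 0.0436, 0.0168]), 0.76), (array([0.4687, 0.0302, 0.0122]), 0.41)]
top pin_die [(array([ 0.6291, -0.0134,  0.0142]), 0.57)]
top dome_die [(array([ 0.6285, -0.0779,  0.0132]), 0.77), (array([ 0.3897,  0.1106, -0.0004]), 0.65)]
side square_die [(array([0.6246, 0.1025, 0.0148]), 0.88)]
side chisel_die []
side pin_die [(array([ 0.6285, -0.0182,  0.0148]), 0.7)]
side dome_die [(array([ 0.3919,  0.0997, -0.0031]), 0.82), (array([ 0.6311, -0.0756,  0.0158]), 0.72)]
```

View pics/side9.png

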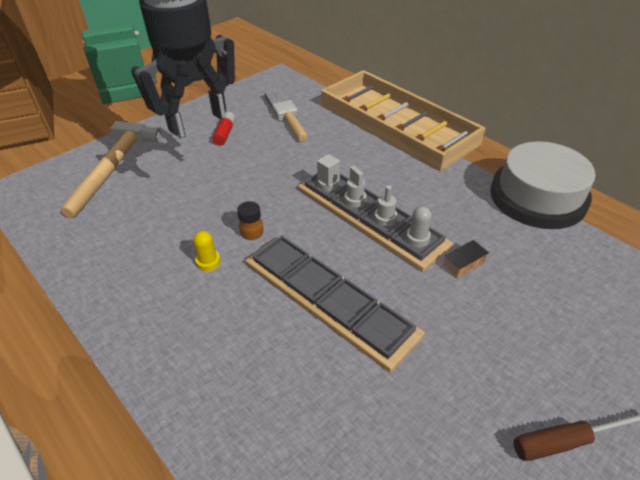

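View pics/top9.png

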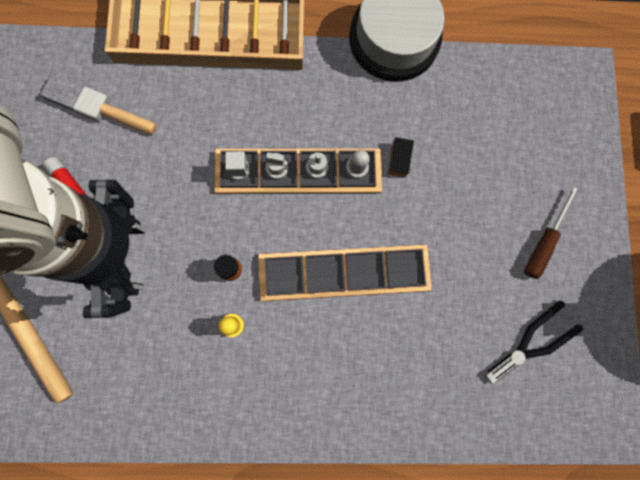

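Both views show square (235,163), chisel (276,164), pin (317,165) and dome (357,162) upright in the empty rack's bays. That is the reversed order. The yellow look-alike at (231,325) hasn't moved, and the gripper is clear of everything.

```bash
python3 -c "
from workcell import ticket;print(ticket.job_done())"
```

```text
the job is handed in; nothing more can be done
None
```

The job is handed in: all four dies stand upright in the empty rack in reversed order (left to right: square, chisel, pin, dome), and the arm finished about 30 s into the 88 s allowed.

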